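# Check a cup's depth with the dip gauge and hang the gauge up

## Task

Draw the dip gauge out of its slotted stand and check the depth of the taller of the two steel cups with it: lower the gauge's tip, blade upright, right down to the cup's floor (touching or within a few millimetres), pause a moment, without pressing hard. Then lift it out and hang the gauge by both holes on the two pins of the wooden rack, well back toward the board, and let go. Both cups stay standing where they are; do not dip into the short cup, and leave the mallet, the flat brush and the caliper alone.

Things in the scene. Friction and masses are not known exactly. Their poses are not given: they have to be found in the camera images.
- dip_gauge: flat steel depth gauge, 0.2 kg, upright in the stand's slot, tip down. Origin: middle of the flat tip; z up along it, y width, x thickness; front and back alike. Blade 24 mm wide, 6 thick, z 0 to 100 mm; head plate 100 wide, 6 thick, z 100 to 145, two round 16 mm holes along x at y = -35 and +35, z 122.5; wooden grip on top, 26 wide (y), 16 thick (x), z 145 to 197: pinch it from above
- gauge_tip (a point): middle of the gauge's lower end (the gauge's origin)
- gauge_head (a point): point of the gauge midway between its two holes, 122.5 mm above its tip
- slot_stand: fixed wooden block, 60 mm (x) by 90 mm (y), 55 mm high, with a slot 10 mm (x) by 32 mm (y) in its top, 45 mm deep; the gauge's tip rests on the slot's floor, 10 mm above the table. Origin: centre of its underside
- tall_cup: the taller open steel cup, loose, 72 mm across, 85 mm high, 0.35 kg, wall 3 mm (4 mm at the rim), clear mouth 64 mm across. Origin: centre of its underside
- tall_cup_floor (a point): centre of the tall cup's inner floor, 5 mm above its underside, 80 mm below its rim
- short_cup: the shorter open steel cup, loose, 80 mm across, 48 mm high, not to be used. Origin: centre of its underside
- short_cup_floor (a point): centre of the short cup's inner floor, 5 mm above its underside
- pin_rack: fixed wooden rack: foot 90x170 mm, 14 high; upright board 150 wide (y), 18 thick, top 169 above the table. Two round steel pins, 8 mm thick, stand 36 mm out of its front face toward the rack's -x at y = -35 and +35 mm, 155 above the table (rising 3 mm toward their round ends). Origin: on the table below the middle of the board's front face; x points from the robot's side through the board
- pins_mid (a point): midway between the roots of the two pins, on the board's front face, 155 mm above the table; axes as the rack's. The pins reach from here to x = -36 mm. When the gauge hangs, the upper edges of its holes rest on the pins, so gauge_head lies about 4 mm below this point
- mallet: wooden mallet, 77x189x48 mm, a bystander; origin: centre of its underside
- flat_brush: flat dusting brush with a wooden handle, 61x229x18 mm, lying, a bystander; origin: centre of its underside
- caliper: steel caliper, 66x229x12 mm, lying, a bystander; origin: centre of its underside
Not all that is in view belongs to the job. What is shaped like the tall_cup but green or yellow is not meant.

How it is judged:
On the way:
1. the gauge, upright, has its tip at the floor of the tall cup (inside it, at most 10 mm above the floor) (horizontal distance between gauge_tip and tall_cup_floor below 0.03 m and z of gauge_tip in the frame of tall_cup_floor between -0.005 and 0.01 m and angle between dip_gauge's own z axis and vertical below 0.25 rad), for 0.2 s.
At the end, for the whole second after the job is handed in: The gauge hangs at rest on both pins: midpoint of its holes within 24 mm of the board, 8 mm sideways of the pins' middle, 10 mm below to 3 mm above it; upright within 0.25 rad, square to the rack within 0.15 rad. Both cups upright within 30 mm of where they stood (x of gauge_head in the frame of pins_mid between -0.024 and 0.002 m and y of gauge_head in the frame of pins_mid between -0.008 and 0.008 m and z of gauge_head in the frame of pins_mid between -0.01 and 0.003 m and angle between the y axis of dip_gauge and the y axis of pin_rack, either way round below 0.15 rad and angle between dip_gauge's own z axis and vertical below 0.25 rad and linear speed of dip_gauge below 0.03 m/s and angle between each of tall_cup, short_cup's own z axis and vertical below 0.1 rad and distance of each of tall_cup, short_cup from where it was at the start of the episode below 0.03 m); the robot touches nothing.
It fails at once if the gauge presses or strikes the tall cup with more than 30 N (contact force between dip_gauge and tall_cup above 30 N).
It fails at once if the gauge is dipped into the short cup (horizontal distance between gauge_tip and short_cup_floor below 0.036 m and z of gauge_tip in the frame of short_cup_floor below 0.035 m).
It fails at once if a cup is shifted more than 30 mm or tipped (distance of any of tall_cup, short_cup from where it was at the start of the episode above 0.03 m or angle between any of tall_cup, short_cup's own z axis and vertical above 0.4 rad).
It fails at once if the mallet, flat brush or caliper is shifted more than 30 mm (distance of any of mallet, flat_brush, caliper from where it was at the start of the episode above 0.03 m).
It also fails if it takes over 59 s, if anything falls off the work surface, if the arm or the gripper's body presses on something with over 40 N, if the wrist force passes 120 N, or if a joint passes its speed limit or range.

## Robot

A 7-joint arm with a two-finger parallel gripper is mounted at the origin on a cart in front of the work surface, level with it; the furniture and walls round the work are solid. World frame = base frame: x ahead of the robot, y to its left, z up, the work surface at z = 0. Lengths are in m, angles in rad, forces in N, time in s.
With the tool pointing down it reaches from about 0.425 to 0.95 m from the base axis. Payload 4.7 kg.
Tool frame: the origin (TCP) lies between the finger pads; the fingertips stand 19 mm ahead of it and the grasp point (between the pads) is the TCP (r.tip_extent is the distance from the TCP to the fingertips, in m); z points along the fingers, y is the line along which they close (so a half turn about z gives the same grasp; the last joint's range is limited). The gripper opens to 85 mm and grips with 20 to 120 N. Pads are 22 mm wide; open, the fingers measure 114 mm over their backs; the gripper's body (76 mm by 85 mm) begins 54 mm behind the grasp point. The pads swing forward as they close: fully open they stand 13 mm farther back than shut.
Start: joints at [1.119, 0.469, -0.049, 1.532, 0.024, 1.141, -0.082], TCP at [0.277, -0.616, 0.25] pointing down, gripper open.
Joint ranges: [-2.59, 2.59], [-0.33, 1.99], [-1.39, 1.29], [0.1, 2.45], [-1.04, 4.18], [0.21, 1.99], [-2.66, 2.66]. Speed limits (rad/s): [2.57, 2.57, 3.14, 3.14, 3.14, 3.14, 3.14].

## Interface

Orientations are given as a unit quaternion [w, x, y, z].
In Python, from plant import r gives the robot as it stands.
- The arm moves only by the tool step_arm, never from a script. Its argument "deltas" is a list of rows, each an object of numbers: "wx", "wy", "wz": the turn, a rotation vector about the tool's x, y, z in degrees; "dx", "dy", "dz": the shift along the tool's x, y, z in mm; "claw": the finger opening in mm, from 0 to 85.4. In form: [{"wx": .., "wy": .., "wz": .., "dx": .., "dy": .., "dz": .., "claw": ..}, ...]. A call has 1 to 12 rows; each row is the pose to reach, as a shift and turn from the pose commanded when the call began, along the tool's axes at that moment; what a row does not reach only later rows make up. A row lasts 1/8 s, in which the tool goes at most 62.5 mm and 10.7 degrees, less where a joint would pass 70% of its speed; a pose out of reach is approached as far as the arm can. A call with a gripper value outside its range is refused whole. The fingers move at their own pace and stop on an object; "grip_force" is the grip in N (left out, the last holds). Time passes only in rows, so rows that repeat a pose let the fingers close. It gives the time, the measured TCP pose, the force, the opening and the grip force at its end, in the units of the state.
- r.sense(): the state, without advancing time (a new reading comes with each control period).
- r.camera(name): name is "scene" or "top"; returns (picture, depth): 384x512x3 uint8, blue, green, red; 384x512 float32, m along the optical axis (not along the pixel's ray), 0 where there is no reading.
- r.camera_params(name): a dict with "camera_matrix" (3x3 intrinsics, pixels), "T" (4x4, takes a point from camera to world coordinates). Camera axes: x right, y down, z forward; pixel columns grow to the right and rows downward; lengths in m; the calibration is good to about 2 mm. A picture is of the moment at which its call begins. camera_params takes no time and is no camera call.
- r.close_job(): hands the job in; it is judged then, once.
The state is a dict: "time_s": time; "joint_pos": joint angles; "joint_vel": joint speeds; "tau": joint torques, N m; "ee_pos": TCP position; "tool_rot": TCP orientation; "wrist_force": force on the tool from outside, world axes, zero at the start; "moment": the same for the moment, N m; "grip_width": finger opening in m; "finger_force": force on a finger pad.
Only numpy, scipy, OpenCV 4.12 (cv2) and the standard library are available. Lean on these libraries where they do the work, as an engineer would, in place of code of your own. Each camera call takes 0.05 s, during which the arm holds its last target. There are 200 camera calls.

## Working session

There is one attempt and no reset: what is moved stays moved. The work goes in short steps, Python scripts to look and compute and a tool call to move; the robot and the scene stay as the last step left them, time stands still between calls to the robot, and variables do not carry over. Pictures are saved under pics/ and viewed, at most 10 in all, crops included, and the job is handed in when it is done.

Besides the shell and the picture viewer there is one more tool, called after "Call:" as a command line: name --argument value ..., lists and objects as JSON in quotes. step_arm: Moves the arm, as the interface text tells. Its arguments: {"type":"object","properties":{"deltas":{"type":"array","items":{"type":"object","properties":{"wx":{"type":"number"},"wy":{"type":"number"},"wz":{"type":"number"},"dx":{"type":"number"},"dy":{"type":"number"},"dz":{"type":"number"},"claw":{"type":"number"}}}},"grip_force":{"type":"number"}},"required":["deltas"]}

```bash
mkdir -p pics
cat > h.py <<'E'
import numpy as np, cv2
from plant import r
def grab(n):
    im,d=r.camera(n); p=r.camera_params(n); K=np.array(p["camera_matrix"]);T=np.array(p["T"])
    v,u=np.mgrid[:d.shape[0],:d.shape[1]]
    P=np.stack([(u-K[0,2])/K[0,0]*d,(v-K[1,2])/K[1,1]*d,d,np.ones_like(d)],-1)@T.T
    P=P[...,:3]; P[d==0]=np.nan
    return im,d,P,K,T
E
python3 - <<'E'
from h import *
for n in("scene","top"):
    im,d,P,K,T=grab(n); cv2.imwrite(f"pics/{n}0.png",cv2.resize(im,(800,600),interpolation=cv2.INTER_CUBIC)); np.savez(f"{n}0.npz",im=im,P=P,K=K,T=T)
    print(n,T.round(3).tolist(),K[0,0])
s=r.sense();print(s)
E
```

```text
scene [[-0.447, -0.371, 0.814, -0.506], [-0.894, 0.203, -0.399, 0.529], [-0.018, -0.906, -0.423, 0.666], [0.0, 0.0, 0.0, 1.0]] 455.4883105185453
top [[-0.001, -0.998, 0.07, 0.482], [-0.999, -0.001, -0.032, 0.023], [0.032, -0.07, -0.997, 0.988], [0.0, 0.0, 0.0, 1.0]] 388.8514392054642
{'time_s': 0.1, 'joint_pos': array([ 1.11908067,  0.46937649, -0.04858494,  1.53353966,  0.02410621,
        1.14100203, -0.0823145 ]), 'joint_vel': array([ 0.00097836, -0.00257091, -0.00075131, -0.00159952, -0.0013231 ,
        0.00039568,  0.00027986]), 'tau': array([ 2.73847281e-04, -5.11517143e+01, -4.73345560e-02, -2.38391769e+01,
        1.07551142e-02,  4.35473659e-03,  1.28410835e-05]), 'ee_pos': array([ 0.27678516, -0.61512098,  0.24937045]), 'tool_rot': array([-8.42557290e-04,  9.77735322e-01,  2.09840137e-01, -2.16382116e-04]), 'wrist_force': array([ 0.34156438,  0.47409372, -0.22532843]), 'moment': array([-0.0287859 ,  0.0021635 ,  0.07301531]), 'finger_force': 0.0, 'grip_width': 0.08523917818443587}
```

View pics/scene0.png

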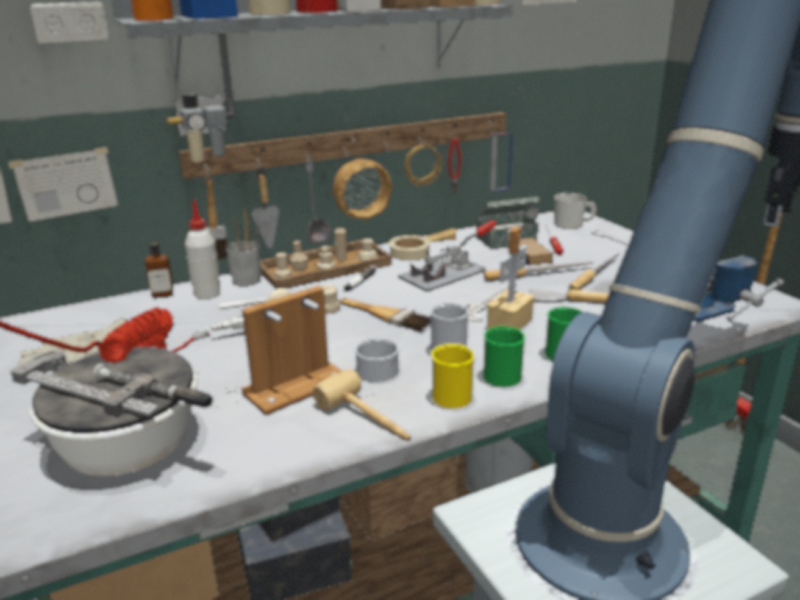

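View pics/top0.png

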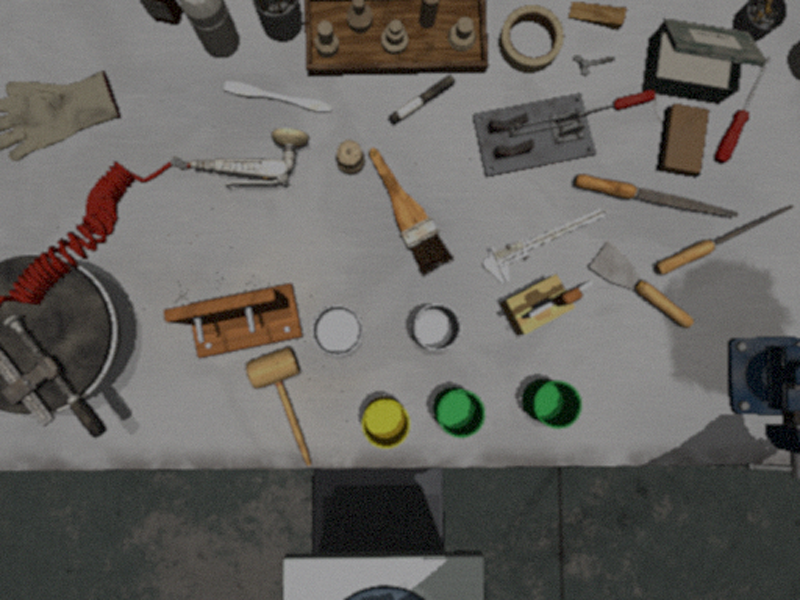

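The top view, in 800x600 pixels, shows these:
- Grey cups: the taller at (435,327) and the shorter at (338,330). The green and yellow cups at (458,412), (552,403) and (385,421) are decoys.
- Stand with the gauge at (545,303), and the rack at (235,318).
- Mallet at (275,370), brush at (425,245) and caliper at (540,245).

Next I'll measure these and confirm the choice with a crop.

Run:
```python
from h import *
from scipy.optimize import least_squares
def circ(q):
    f=lambda p:np.hypot(q[:,0]-p[0],q[:,1]-p[1])-p[2]
    s=least_squares(f,[*np.median(q,0)[:2],.035],loss='soft_l1',f_scale=.002); return s.x.round(4),len(q)
D={n:np.load(n+"0.npz") for n in("top","scene")}
P=D["top"]["P"]
def at(u,v): return P[int(v/1.5625),int(u/1.5625)]
c={k:at(*p) for k,p in dict(tall=(435,327),short=(338,330),stand=(520,318),rack=(235,310),mallet=(275,370),caliper=(540,245)).items()}
for k in c: print(k,c[k].round(3))
for n in D:
    Q=D[n]["P"].reshape(-1,3)
    def near(p,R,z0,z1):
        m=(np.hypot(Q[:,0]-p[0],Q[:,1]-p[1])<R)&(Q[:,2]>z0)&(Q[:,2]<z1); return Q[m]
    print("==",n)
    q=near(c["tall"],.06,.079,.095);print("tall",circ(q),np.percentile(q[:,2],[50,95]).round(4))
    q=near(c["short"],.055,.043,.055);print("short",circ(q),np.percentile(q[:,2],[50,95]).round(4))
    def rect(nm,q):
        if len(q)<5: print(nm,len(q));return
        m=cv2.minAreaRect((q[:,:2]*1000).astype(np.float32)); print(nm,len(q),np.round(m[0],1),np.round(m[1],1),round(m[2],1),"z",np.percentile(q[:,2],[5,50,95]).round(4), "mean",q.mean(0).round(4))
    s=c["stand"]+[0,-.02,0]
    rect("standtop",near(s,.07,.048,.06));rect("plate",near(s,.1,.10,.158));rect("grip",near(s,.1,.162,.215))
    rect("griptop",near(s,.1,.202,.215))
    rect("boardtop",near(c["rack"],.13,.162,.176));rect("pins",near(c["rack"],.13,.148,.162))
im=D["scene"]["im"]; a=im[150:270,150:400]; cv2.imwrite("pics/crop.png",cv2.resize(a,None,fx=3.2,fy=3.2,interpolation=cv2.INTER_CUBIC))
```

```text
tall [ 0.514 -0.082  0.001]
short [0.509 0.075 0.008]
stand [ 0.527 -0.208  0.052]
rack [0.533 0.209 0.146]
mallet [0.448 0.168 0.046]
caliper [ 0.651 -0.256  0.004]
== top
tall (array([ 0.5122, -0.078 ,  0.0338]), 160) [0.0839 0.0866]
short (array([0.5083, 0.073 , 0.0379]), 157) [0.0474 0.0503]
standtop 699 [ 548.8 -242.4] [60.1 91. ] 27.7 z [0.0515 0.0545 0.0574] mean [ 0.5473 -0.2372  0.0545]
plate 129 [ 548.7 -242.1] [ 6.1 99.7] 27.8 z [0.1149 0.1531 0.1564] mean [ 0.5446 -0.2324  0.1437]
grip 151 [ 548.1 -241.3] [17.3 25.5] 29.8 z [0.1685 0.2043 0.2084] mean [ 0.5477 -0.2381  0.1969]
griptop 92 [ 548.6 -241.9] [15.3 24.2] 29.1 z [0.2033 0.2059 0.2087] mean [ 0.5484 -0.2414  0.2059]
boardtop 631 [524.6 221.9] [ 47.9 149.5] 11.5 z [0.1649 0.1683 0.1707] mean [0.5386 0.2248 0.1682]
pins 180 [517.1 212.3] [ 47.  139.7] 18.2 z [0.15   0.1577 0.161 ] mean [0.5193 0.2166 0.1571]
== scene
tall (array([ 0.5125, -0.0761,  0.0339]), 153) [0.0839 0.0879]
short (array([0.5085, 0.0752, 0.038 ]), 166) [0.0475 0.0513]
standtop 283 [ 549.7 -238.9] [64.2 96.2] 27.2 z [0.0499 0.0568 0.0592] mean [ 0.5412 -0.2336  0.0559]
plate 246 [ 548.5 -240.5] [  9.9 106.9] 26.3 z [0.1086 0.1329 0.1568] mean [ 0.5462 -0.2372  0.1333]
grip 124 [ 548.  -240.2] [16.3 30.8] 22.7 z [0.1666 0.1894 0.2097] mean [ 0.5445 -0.2366  0.1884]
griptop 30 [ 548.9 -239.5] [15.4 28.9] 29.0 z [0.2025 0.2069 0.2106] mean [ 0.5457 -0.2371  0.2067]
boardtop 320 [522.7 222.7] [ 56.8 150.4] 13.0 z [0.1626 0.1693 0.1725] mean [0.5342 0.2303 0.1684]
pins 282 [517.3 223.6] [ 48.9 150.5] 6.9 z [0.149  0.1566 0.1615] mean [0.5276 0.2317 0.156 ]
```

View pics/crop.png

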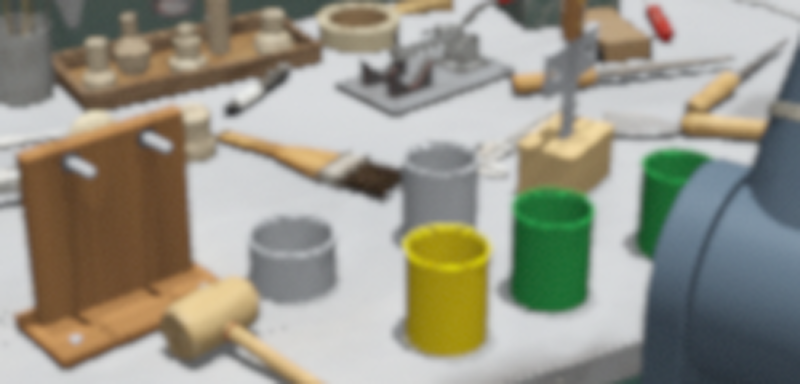

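The crop confirms it: the tall grey steel cup is at (440,190) in the crop and its rim measures 84 mm high. The short grey cup is at (292,258), and the coloured ones are decoys. Next, the rack pose.

```bash
cat >> h.py <<'E'
from scipy.optimize import least_squares
def rack(P,c=(.533,.22)):
    Q=P.reshape(-1,3); Q=Q[np.isfinite(Q).all(1)]
    Q=Q[np.hypot(Q[:,0]-c[0],Q[:,1]-c[1])<.13]
    F=Q[(Q[:,2]>.03)&(Q[:,2]<.14)&(Q[:,0]>.48)]
    # front face: n=(cos a,sin a), n.p=b
    s=least_squares(lambda p:np.cos(p[0])*F[:,0]+np.sin(p[0])*F[:,1]-p[1],[.2,.56],loss='cauchy',f_scale=.0015)
    a,b=s.x; n=np.array([np.cos(a),np.sin(a)]); t=np.array([-n[1],n[0]])
    print("face yaw deg",np.degrees(a).round(2),"b",b.round(4),"N",(abs(s.fun)<.003).sum(),len(F))
    X=Q[:,:2]@n-b; Y=Q[:,:2]@t
    m=(abs(X-.009)<.013)&(Q[:,2]>.164)&(Q[:,2]<.175)
    y=Y[m]; print("boardtop y",np.percentile(y,[1,99]).round(4),"x",np.percentile(X[m],[2,98]).round(4))
    m=(X<-.008)&(X>-.04)&(Q[:,2]>.14)&(Q[:,2]<.17)
    y0=y.min()/2+y.max()/2
    for sgn in(-1,1):
        k=m&((Y-y0)*sgn>.015)&((Y-y0)*sgn<.055)
        print("pin",k.sum(),"y",np.median(Y[k]).round(4),np.percentile(Y[k],[5,95]).round(4),"x",np.percentile(X[k],[2,98]).round(4),"z",np.percentile(Q[k,2],[50,95]).round(4))
    return a,b,n,t
E
python3 - <<'E'
from h import *
for n in("top","scene"):
    print(n);rack(np.load(n+"0.npz")["P"])
E
```

```text
top
face yaw deg 11.76 b 0.5649 N 263 366
boardtop y [0.0369 0.1835] x [0.0001 0.0175]
pin 50 y 0.0752 [0.072 0.079] x [-0.0355 -0.0091] z [0.1581 0.1607]
pin 50 y 0.1448 [0.1417 0.1485] x [-0.0341 -0.0086] z [0.1585 0.1613]
scene
face yaw deg 11.55 b 0.5666 N 1635 1989
boardtop y [0.0414 0.1885] x [-0.0027  0.0161]
pin 23 y 0.0815 [0.0777 0.0832] x [-0.0382 -0.0089] z [0.1605 0.1634]
pin 24 y 0.1511 [0.147  0.1535] x [-0.0376 -0.0086] z [0.1606 0.1625]
```

Call:
step_arm --deltas '[{"dz": -30,"wz": -10},{"dz": -30,"wz": -20},{"dz": -30,"wz": -30},{"dz": -30,"wz": -40},{"dz": -30,"wz": -50},{"dz": -30,"wz": -60},{"dz": -30,"wz": -70},{"dz": -30,"wz": -80},{"dz": -30,"wz": -90},{"dz": -30,"wz": -93.5},{"dz": -30,"wz": -93.5}]'

```text
validation failed for argument at $.de...
```

Call:
step_arm --deltas '[{"wx": 0,"wy": 0,"dx": 0,"dy": 0,"claw": 85,"dz": -30,"wz": -10},{"wx": 0,"wy": 0,"dx": 0,"dy": 0,"claw": 85,"dz": -30,"wz": -20},{"wx": 0,"wy": 0,"dx": 0,"dy": 0,"claw": 85,"dz": -30,"wz": -30},{"wx": 0,"wy": 0,"dx": 0,"dy": 0,"claw": 85,"dz": -30,"wz": -40},{"wx": 0,"wy": 0,"dx": 0,"dy": 0,"claw": 85,"dz": -30,"wz": -50},{"wx": 0,"wy": 0,"dx": 0,"dy": 0,"claw": 85,"dz": -30,"wz": -60},{"wx": 0,"wy": 0,"dx": 0,"dy": 0,"claw": 85,"dz": -30,"wz": -70},{"wx": 0,"wy": 0,"dx": 0,"dy": 0,"claw": 85,"dz": -30,"wz": -80},{"wx": 0,"wy": 0,"dx": 0,"dy": 0,"claw": 85,"dz": -30,"wz": -90},{"wx": 0,"wy": 0,"dx": 0,"dy": 0,"claw": 85,"dz": -30,"wz": -93.5},{"wx": 0,"wy": 0,"dx": 0,"dy": 0,"claw": 85,"dz": -30,"wz": -93.5}]'

```text
time_s: 1.48
ee_pos: [0.2767, -0.6154, 0.2797]
tool_rot: [-0.0, 0.518, 0.856, 0.0]
wrist_force: [-0.1, 0.4, 0.2]
grip_width: 0.0844
finger_force: 0.0
```

```bash
cat >> h.py <<'E'
from scipy.spatial.transform import Rotation as R
def go(p,yaw=None):
    s=r.sense(); q=s["tool_rot"]; M=R.from_quat(np.roll(q,-1)).as_matrix()
    y=np.degrees(np.arctan2(M[1,1],M[0,1]))
    print("t",s["time_s"],"at",s["ee_pos"].round(4),"yaw",y.round(2),"tilt",M[:,2].round(4),"d_mm",(M.T@(np.array(p)-s["ee_pos"])*1000).round(1),"wz",None if yaw is None else round(y-yaw,2),"F",s["wrist_force"].round(1),"w",round(s["grip_width"],4))
E
python3 -c "
from h import *
go([.5485,-.2415,.280],27.8)"
```

```text
t 1.475 at [ 0.2767 -0.6154  0.2797] yaw 27.67 tilt [-3.e-04  1.e-03 -1.e+00] d_mm [204.9 414.4   0. ] wz -0.13 F [-0.1  0.4  0.2] w 0.0844
```

Call:
step_arm --deltas '[{"wx": 0,"wy": 0,"wz": 0,"dx": 20.5,"dy": 41.5,"dz": 0,"claw": 85},{"wx": 0,"wy": 0,"wz": 0,"dx": 41,"dy": 83,"dz": 0,"claw": 85},{"wx": 0,"wy": 0,"wz": 0,"dx": 61.5,"dy": 124.5,"dz": 0,"claw": 85},{"wx": 0,"wy": 0,"wz": 0,"dx": 82,"dy": 166,"dz": 0,"claw": 85},{"wx": 0,"wy": 0,"wz": 0,"dx": 102.5,"dy": 207,"dz": 0,"claw": 70},{"wx": 0,"wy": 0,"wz": 0,"dx": 123,"dy": 248.5,"dz": 0,"claw": 60},{"wx": 0,"wy": 0,"wz": 0,"dx": 143.5,"dy": 290,"dz": 0,"claw": 60},{"wx": 0,"wy": 0,"wz": 0,"dx": 164,"dy": 331.5,"dz": 0,"claw": 60},{"wx": 0,"wy": 0,"wz": 0,"dx": 184.5,"dy": 373,"dz": 0,"claw": 60},{"wx": 0,"wy": 0,"wz": 0,"dx": 205,"dy": 414.5,"dz": 0,"claw": 60},{"wx": 0,"wy": 0,"wz": 0,"dx": 205,"dy": 414.5,"dz": 0,"claw": 60},{"wx": 0,"wy": 0,"wz": 0,"dx": 205,"dy": 414.5,"dz": 0,"claw": 60}]'

```text
time_s: 2.98
ee_pos: [0.5481, -0.2418, 0.28]
tool_rot: [-0.0, 0.517, 0.856, -0.001]
wrist_force: [0.2, 0.2, -0.6]
grip_width: 0.0597
finger_force: 0.0
```

```bash
python3 -c "
from h import *
go([.5485,-.2415,.184],27.8)
im=grab('scene')[0]; cv2.imwrite('pics/a.png',cv2.resize(im[60:260,240:440],(800,800))[:600])"
```

```text
t 2.975 at [ 0.5481 -0.2418  0.28  ] yaw 27.67 tilt [-9.e-04 -7.e-04 -1.e+00] d_mm [ 0.1  0.6 96. ] wz -0.13 F [ 0.2  0.2 -0.6] w 0.0597
```

View pics/a.png

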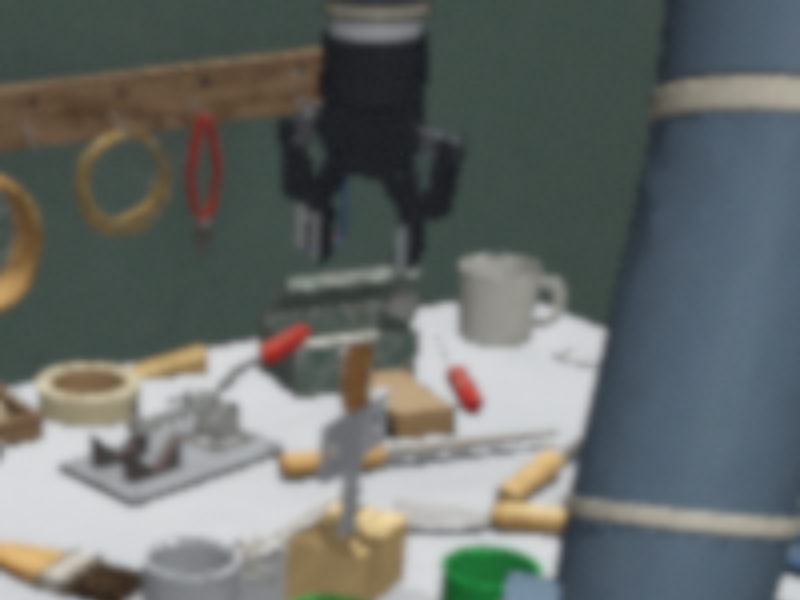

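The open fingers, at about (310..410, 240), are centred above the grip at (357,375). I'll descend and close.

Call:
step_arm --deltas '[{"wx": 0,"wy": 0,"wz": 0,"dx": 0,"dy": 0.5,"dz": 30,"claw": 60},{"wx": 0,"wy": 0,"wz": 0,"dx": 0,"dy": 0.5,"dz": 60,"claw": 60},{"wx": 0,"wy": 0,"wz": 0,"dx": 0,"dy": 0.5,"dz": 80,"claw": 55},{"wx": 0,"wy": 0,"wz": 0,"dx": 0,"dy": 0.5,"dz": 95,"claw": 45},{"wx": 0,"wy": 0,"wz": 0,"dx": 0,"dy": 0.5,"dz": 95,"claw": 35},{"wx": 0,"wy": 0,"wz": 0,"dx": 0,"dy": 0.5,"dz": 95,"claw": 25},{"wx": 0,"wy": 0,"wz": 0,"dx": 0,"dy": 0.5,"dz": 95,"claw": 18},{"wx": 0,"wy": 0,"wz": 0,"dx": 0,"dy": 0.5,"dz": 95,"claw": 5},{"wx": 0,"wy": 0,"wz": 0,"dx": 0,"dy": 0.5,"dz": 95,"claw": 5},{"wx": 0,"wy": 0,"wz": 0,"dx": 0,"dy": 0.5,"dz": 95,"claw": 5},{"wx": 0,"wy": 0,"wz": 0,"dx": 0,"dy": 0.5,"dz": 95,"claw": 5}]' --grip_force 60

```text
time_s: 4.4
ee_pos: [0.5494, -0.2413, 0.1864]
tool_rot: [0.001, 0.517, 0.856, -0.0]
wrist_force: [-1.2, -0.6, 6.2]
grip_width: 0.0157
finger_force: 59.1
```

Call:
step_arm --deltas '[{"wx": 0,"wy": 0,"wz": 0,"dx": 0,"dy": 0,"dz": -10,"claw": 5},{"wx": 0,"wy": 0,"wz": 0,"dx": 0,"dy": 0,"dz": -30,"claw": 5},{"wx": 0,"wy": 0,"wz": 0,"dx": 0,"dy": 0,"dz": -55,"claw": 5},{"wx": 0,"wy": 0,"wz": 0,"dx": 0,"dy": 0,"dz": -80,"claw": 5},{"wx": 0,"wy": 0,"wz": 0,"dx": 0,"dy": 0,"dz": -105,"claw": 5},{"wx": 0,"wy": 0,"wz": 0,"dx": 0,"dy": 0,"dz": -120,"claw": 5},{"wx": 0,"wy": 0,"wz": 0,"dx": 0,"dy": 0,"dz": -120,"claw": 5}]'

```text
time_s: 5.28
ee_pos: [0.5493, -0.241, 0.3061]
tool_rot: [0.001, 0.517, 0.856, 0.0]
wrist_force: [-0.6, 1.0, -1.9]
grip_width: 0.0151
finger_force: 58.7
```

```bash
python3 -c "
from h import *
go([.5122,-.0775,.305],27.8)"
```

```text
t 5.275 at [ 0.5493 -0.241   0.3061] yaw 27.73 tilt [ 1.6e-03 -6.0e-04 -1.0e+00] d_mm [162.   43.2   0.9] wz -0.07 F [-0.6  1.  -1.9] w 0.0151
```

Call:
step_arm --deltas '[{"wx": 0,"wy": 0,"wz": 0,"dx": 20,"dy": 5.4,"dz": 0,"claw": 5},{"wx": 0,"wy": 0,"wz": 0,"dx": 50,"dy": 13.4,"dz": 0,"claw": 5},{"wx": 0,"wy": 0,"wz": 0,"dx": 80,"dy": 21.4,"dz": 0,"claw": 5},{"wx": 0,"wy": 0,"wz": 0,"dx": 110,"dy": 29.4,"dz": 0,"claw": 5},{"wx": 0,"wy": 0,"wz": 0,"dx": 140,"dy": 37.4,"dz": 0,"claw": 5},{"wx": 0,"wy": 0,"wz": 0,"dx": 162,"dy": 43.2,"dz": 0,"claw": 5},{"wx": 0,"wy": 0,"wz": 0,"dx": 162,"dy": 43.2,"dz": 0,"claw": 5},{"wx": 0,"wy": 0,"wz": 0,"dx": 162,"dy": 43.2,"dz": 0,"claw": 5}]'

```text
time_s: 6.28
ee_pos: [0.5118, -0.0784, 0.305]
tool_rot: [0.0, 0.518, 0.856, -0.0]
wrist_force: [-0.2, -0.1, -2.5]
grip_width: 0.0152
finger_force: 58.6
```

Run:
```python
from h import *
go([.5122,-.0775,.1814])
im,d,P,K,T=grab('scene'); np.savez("scene1.npz",im=im,P=P,K=K,T=T)
s=r.sense()["ee_pos"]; Q=P.reshape(-1,3); m=(np.hypot(Q[:,0]-s[0],Q[:,1]-s[1])<.06)
b=Q[m&(Q[:,2]>.1)&(Q[:,2]<.22)]; print("lowest z",np.sort(b[:,2])[:12].round(4),"bladelow",np.median(b[b[:,2]<.21],0).round(4))
hd=Q[m&(Q[:,2]>.232)&(Q[:,2]<.275)]; print("head",hd.mean(0).round(4),np.percentile(hd[:,2],[1,99]).round(4))
# plane of the plate
c=np.vstack([b,hd]);c=c[np.abs((c-np.median(hd,0))[:,:2]).max(1)<.05]; u,w,v=np.linalg.svd(c-c.mean(0)); print("normal",v[2].round(3))
cv2.imwrite('pics/b.png',cv2.resize(im[60:260,200:400],(600,600)))
```

```text
t 6.275 at [ 0.5118 -0.0784  0.305 ] yaw 27.66 tilt [-3.e-04 -7.e-04 -1.e+00] d_mm [  0.7   0.8 123.6] wz None F [-0.2 -0.1 -2.5] w 0.0152
lowest z [0.132  0.1321 0.1322 0.1344 0.1346 0.1356 0.136  0.1372 0.1373 0.1377
 0.1377 0.1386] bladelow [ 0.5094 -0.0737  0.1719]
head [ 0.5092 -0.0749  0.2535] [0.2325 0.2746]
normal [-0.891 -0.454 -0.002]
```

View pics/b.png

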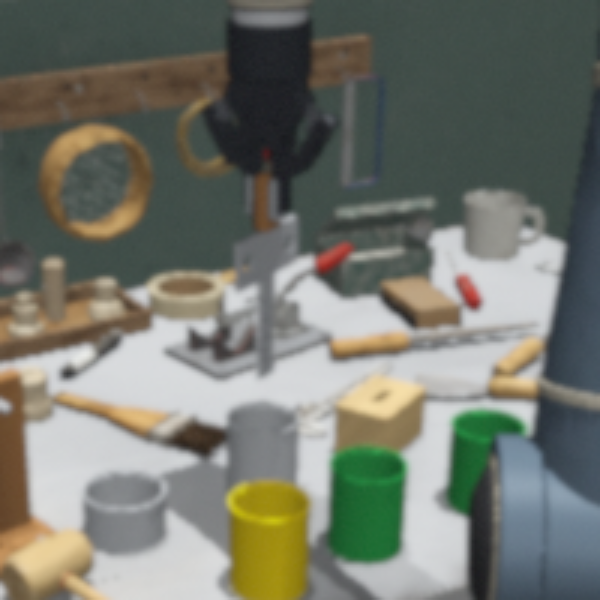

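The gauge hangs upright with its blade tip at (265,372), centred over the tall cup's mouth at (262,410). I'll lower it.

Call:
step_arm --deltas '[{"wx": 0,"wy": 0,"wz": 0,"dx": 0.5,"dy": 0.5,"dz": 20,"claw": 5},{"wx": 0,"wy": 0,"wz": 0,"dx": 0.5,"dy": 0.5,"dz": 45,"claw": 5},{"wx": 0,"wy": 0,"wz": 0,"dx": 0.5,"dy": 0.5,"dz": 70,"claw": 5},{"wx": 0,"wy": 0,"wz": 0,"dx": 0.5,"dy": 0.5,"dz": 90,"claw": 5},{"wx": 0,"wy": 0,"wz": 0,"dx": 0.5,"dy": 0.5,"dz": 105,"claw": 5},{"wx": 0,"wy": 0,"wz": 0,"dx": 0.5,"dy": 0.5,"dz": 112,"claw": 5},{"wx": 0,"wy": 0,"wz": 0,"dx": 0.5,"dy": 0.5,"dz": 116,"claw": 5},{"wx": 0,"wy": 0,"wz": 0,"dx": 0.5,"dy": 0.5,"dz": 118,"claw": 5},{"wx": 0,"wy": 0,"wz": 0,"dx": 0.5,"dy": 0.5,"dz": 120,"claw": 5},{"wx": 0,"wy": 0,"wz": 0,"dx": 0.5,"dy": 0.5,"dz": 120,"claw": 5},{"wx": 0,"wy": 0,"wz": 0,"dx": 0.5,"dy": 0.5,"dz": 120,"claw": 5}]'

```text
time_s: 7.7
ee_pos: [0.5122, -0.0769, 0.1855]
tool_rot: [0.0, 0.517, 0.856, 0.0]
wrist_force: [0.3, -0.0, -1.2]
grip_width: 0.0153
finger_force: 58.5
```

Call:
step_arm --deltas '[{"wx": 0,"wy": 0,"wz": 0,"dx": 0,"dy": 0,"dz": 1,"claw": 5},{"wx": 0,"wy": 0,"wz": 0,"dx": 0,"dy": 0,"dz": 2,"claw": 5},{"wx": 0,"wy": 0,"wz": 0,"dx": 0,"dy": 0,"dz": 3,"claw": 5},{"wx": 0,"wy": 0,"wz": 0,"dx": 0,"dy": 0,"dz": 3,"claw": 5},{"wx": 0,"wy": 0,"wz": 0,"dx": 0,"dy": 0,"dz": 3,"claw": 5}]'

```text
time_s: 8.32
ee_pos: [0.5121, -0.0769, 0.1823]
tool_rot: [0.0, 0.517, 0.856, -0.0]
wrist_force: [-0.3, 0.1, -2.3]
grip_width: 0.0154
finger_force: 58.5
```

Still free of the floor, so I'll go down gently to touch.

Call:
step_arm --deltas '[{"wx": 0,"wy": 0,"wz": 0,"dx": 0,"dy": 0,"dz": 0.7,"claw": 5},{"wx": 0,"wy": 0,"wz": 0,"dx": 0,"dy": 0,"dz": 1.4,"claw": 5},{"wx": 0,"wy": 0,"wz": 0,"dx": 0,"dy": 0,"dz": 1.4,"claw": 5},{"wx": 0,"wy": 0,"wz": 0,"dx": 0,"dy": 0,"dz": 1.4,"claw": 5}]'

```text
time_s: 8.82
ee_pos: [0.5123, -0.0768, 0.1814]
tool_rot: [0.0, 0.517, 0.856, 0.0]
wrist_force: [-1.2, 1.0, 3.4]
grip_width: 0.0151
finger_force: 59.3
```

Call:
step_arm --deltas '[{"wx": 0,"wy": 0,"wz": 0,"dx": 0,"dy": 0,"dz": -10,"claw": 5},{"wx": 0,"wy": 0,"wz": 0,"dx": 0,"dy": 0,"dz": -30,"claw": 5},{"wx": 0,"wy": 0,"wz": 0,"dx": 0,"dy": 0,"dz": -60,"claw": 5},{"wx": 0,"wy": 0,"wz": 0,"dx": 0,"dy": 0,"dz": -90,"claw": 5},{"wx": 0,"wy": 0,"wz": 0,"dx": 0,"dy": 0,"dz": -115,"claw": 5},{"wx": 0,"wy": 0,"wz": 0,"dx": 0,"dy": 0,"dz": -125,"claw": 5},{"wx": 0,"wy": 0,"wz": 0,"dx": 0,"dy": 0,"dz": -125,"claw": 5}]'

```text
time_s: 9.7
ee_pos: [0.5121, -0.0769, 0.306]
tool_rot: [0.0, 0.517, 0.856, 0.0]
wrist_force: [-0.0, 1.0, -2.8]
grip_width: 0.0154
finger_force: 58.7
```

Run:
```python
from h import *
P=np.load("top0.npz")["P"]; Q=P.reshape(-1,3)
m=(Q[:,2]>.022)&(Q[:,2]<.056)&(np.hypot(Q[:,0]-.448,Q[:,1]-.168)<.07)
a=np.radians(11.7); n=np.array([np.cos(a),np.sin(a)]);t=np.array([-n[1],n[0]])
pm=np.array([.5306,.2228]); q=Q[m]; L=np.c_[(q[:,:2]-pm)@n,(q[:,:2]-pm)@t,q[:,2]]
print("mallet in rack frame",np.percentile(L,[1,50,99],axis=0).round(3).tolist())
k=L[abs(L[:,1])<.03]; print("near axis",len(k),k[:,0].max() if len(k) else "")
w=pm-.05*n; print(w); go([*w,.306],11.7)
```

```text
mallet in rack frame [[-0.153, -0.07, 0.022], [-0.091, -0.035, 0.043], [-0.063, 0.006, 0.05]]
near axis 290 -0.06558940663773602
[0.48163886 0.21266064]
t 9.7 at [ 0.5121 -0.0769  0.306 ] yaw 27.72 tilt [ 7.e-04 -3.e-04 -1.e+00] d_mm [ 2.705e+02  1.077e+02 -1.000e-01] wz 16.02 F [-0.   1.  -2.8] w 0.0154
```

Call:
step_arm --deltas '[{"wx": 0,"wy": 0,"wz": 4,"dx": 20,"dy": 8,"dz": 0,"claw": 5},{"wx": 0,"wy": 0,"wz": 8,"dx": 55,"dy": 22,"dz": 0,"claw": 5},{"wx": 0,"wy": 0,"wz": 12,"dx": 95,"dy": 38,"dz": 0,"claw": 5},{"wx": 0,"wy": 0,"wz": 16,"dx": 135,"dy": 54,"dz": 0,"claw": 5},{"wx": 0,"wy": 0,"wz": 16,"dx": 175,"dy": 70,"dz": 0,"claw": 5},{"wx": 0,"wy": 0,"wz": 16,"dx": 215,"dy": 86,"dz": 0,"claw": 5},{"wx": 0,"wy": 0,"wz": 16,"dx": 250,"dy": 99.5,"dz": 0,"claw": 5},{"wx": 0,"wy": 0,"wz": 16,"dx": 270.5,"dy": 107.7,"dz": 0,"claw": 5},{"wx": 0,"wy": 0,"wz": 16,"dx": 270.5,"dy": 107.7,"dz": 0,"claw": 5},{"wx": 0,"wy": 0,"wz": 16,"dx": 270.5,"dy": 107.7,"dz": 0,"claw": 5}]'

```text
time_s: 10.95
ee_pos: [0.4816, 0.2112, 0.3049]
tool_rot: [-0.0, 0.632, 0.775, -0.001]
wrist_force: [-0.3, -0.8, -2.2]
grip_width: 0.0152
finger_force: 58.6
```

Run:
```python
from h import *
go([.4816,.2127,.216],11.7)
for n in("top","scene"):
    im,d,P,K,T=grab(n); print(n); np.savez(n+"2.npz",im=im,P=P,K=K,T=T)
    a,b,nn,t=rack(P)
    Q=P.reshape(-1,3); X=Q[:,:2]@nn-b; Y=Q[:,:2]@t
    m=(X<-.035)&(X>-.065)&(abs(Y-.112)<.07)&(Q[:,2]>.225)&(Q[:,2]<.28)
    k=m&(Q[:,2]>.235)&(Q[:,2]<.272)
    for nm,kk in(("plate",k),("all",m)):
        if kk.sum()>5: print(nm,kk.sum(),"Y",np.percentile(Y[kk],[1,50,99]).round(4),"X",np.median(X[kk]).round(4),"z",np.percentile(Q[kk,2],[1,99]).round(4),"yawfit",np.polyfit(Y[kk],X[kk],1).round(3))
im=np.load("scene2.npz")["im"]; cv2.imwrite('pics/c.png',cv2.resize(im[80:270,120:320],(800,760))[:600])
```

```text
t 10.95 at [0.4816 0.2112 0.3049] yaw 11.65 tilt [-0.0016 -0.0016 -1.    ] d_mm [ 1.6  0.5 88.9] wz -0.05 F [-0.3 -0.8 -2.2] w 0.0152
top
face yaw deg 11.8 b 0.565 N 232 334
boardtop y [0.0361 0.1397] x [0.     0.0172]
pin 20 y 0.0724 [0.0713 0.0738] x [-0.0333 -0.0088] z [0.1587 0.1617]
pin 4 y 0.1421 [0.1413 0.1428] x [-0.0129 -0.0085] z [0.1552 0.1563]
plate 48 Y [0.0572 0.0733 0.1001] X -0.0533 z [0.2371 0.2719] yawfit [-0.02  -0.051]
all 115 Y [0.0572 0.0752 0.1   ] X -0.0517 z [0.2291 0.2794] yawfit [-0.006 -0.051]
scene
face yaw deg 11.33 b 0.5662 N 1503 1888
boardtop y [0.0435 0.1913] x [-0.0031  0.0159]
pin 13 y 0.0831 [0.0789 0.0844] x [-0.0364 -0.0189] z [0.1601 0.1633]
pin 24 y 0.1527 [0.1488 0.155 ] x [-0.0376 -0.0098] z [0.1606 0.1622]
plate 480 Y [0.0638 0.1146 0.1628] X -0.0536 z [0.2354 0.2712] yawfit [-0.004 -0.053]
all 657 Y [0.0631 0.1151 0.1628] X -0.0536 z [0.2261 0.2785] yawfit [-0.004 -0.053]
```

View pics/c.png

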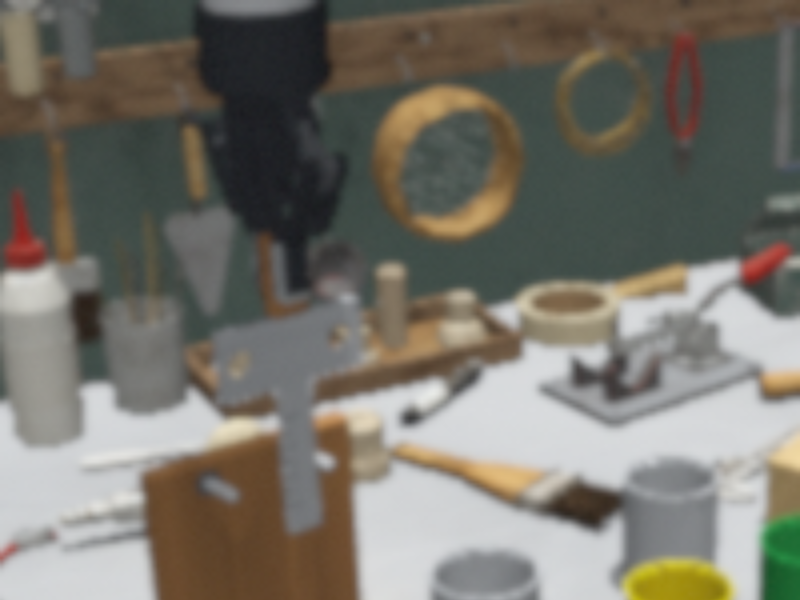

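The gauge plate, with holes at (238,367) and (338,335), sits above and in front of the pins at (215,485) and (325,460). It needs about 4 mm more along the rack's +y. I'll shift it, lower it to pin height and check again before inserting.

Call:
step_arm --deltas '[{"wx": 0,"wy": 0,"wz": 0,"dx": 4,"dy": 0,"dz": 15,"claw": 5},{"wx": 0,"wy": 0,"wz": 0,"dx": 4,"dy": 0,"dz": 40,"claw": 5},{"wx": 0,"wy": 0,"wz": 0,"dx": 4,"dy": 0,"dz": 65,"claw": 5},{"wx": 0,"wy": 0,"wz": 0,"dx": 4,"dy": 0,"dz": 85,"claw": 5},{"wx": 0,"wy": 0,"wz": 0,"dx": 4,"dy": 0,"dz": 94,"claw": 5},{"wx": 0,"wy": 0,"wz": 0,"dx": 4,"dy": 0,"dz": 94,"claw": 5},{"wx": 0,"wy": 0,"wz": 0,"dx": 4,"dy": 0,"dz": 94,"claw": 5}]'

```text
time_s: 11.92
ee_pos: [0.4812, 0.2169, 0.2126]
tool_rot: [0.0, 0.631, 0.776, 0.001]
wrist_force: [0.2, 0.3, -2.1]
grip_width: 0.0155
finger_force: 58.5
```

Run:
```python
from h import *
go([.4816,.2127,.211],11.7)
im,d,P,K,T=grab("scene"); np.savez("scene3.npz",im=im,P=P,K=K,T=T)
def proj(x):
    c=np.linalg.inv(T)@np.r_[x,1]; return (K@(c[:3]/c[2]))[:2]
p2=np.load("scene2.npz")["P"]; 
Q=P.reshape(-1,3); a=np.radians(11.5); nn=np.array([np.cos(a),np.sin(a)]);t=np.array([-nn[1],nn[0]]); 
X=Q[:,:2]@nn-.5664; Y=Q[:,:2]@t
k=(X<-.042)&(X>-.065)&(abs(Y-.115)<.06)&(Q[:,2]>.138)&(Q[:,2]<.176)
print("plate",k.sum(),"Y",np.percentile(Y[k],[1,99]).round(4),np.percentile(Y[k],[1,99]).mean().round(4),"X",np.median(X[k]).round(4),"z",np.percentile(Q[k,2],[1,99]).round(4))
q=p2.reshape(-1,3); X2=q[:,:2]@nn-.5664; Y2=q[:,:2]@t
m=(abs(X2-.009)<.013)&(q[:,2]>.164)&(q[:,2]<.175);print("board",np.percentile(Y2[m],[1,99]),np.percentile(Y2[m],[1,99]).mean())
m=(abs(X2)<.004)&(q[:,2]>.03)&(q[:,2]<.16);print("face",np.percentile(Y2[m],[1,99]),np.percentile(Y2[m],[1,99]).mean())
for y in(-.035,.035):
    m=(X2<-.022)&(X2>-.040)&(q[:,2]>.14)&(q[:,2]<.17)&(abs(Y2-.115-y)<.015)
    if m.sum(): print("pin end",m.sum(),Y2[m].mean().round(4),q[m].mean(0).round(4),proj(q[m].mean(0)).round(1))
cv2.imwrite('pics/d.png',cv2.resize(im[155:230,145:245],(800,600),interpolation=cv2.INTER_CUBIC))
```

```text
t 11.925 at [0.4812 0.2169 0.2126] yaw 11.72 tilt [ 1.4e-03  6.0e-04 -1.0e+00] d_mm [-4.2 -0.5  1.6] wz 0.02 F [ 0.2  0.3 -2.1] w 0.0155
plate 447 Y [0.0677 0.1671] 0.1174 X -0.0526 z [0.1387 0.1754]
board [-1.63007481  0.18962167] -0.720226569936165
face [0.04221843 0.50201286] 0.2721156422022611
pin end 12 0.0809 [0.5081 0.186  0.1602] [200.4 195.2]
pin end 14 0.1507 [0.4951 0.2545 0.1604] [176.4 202.9]
```

View pics/d.png

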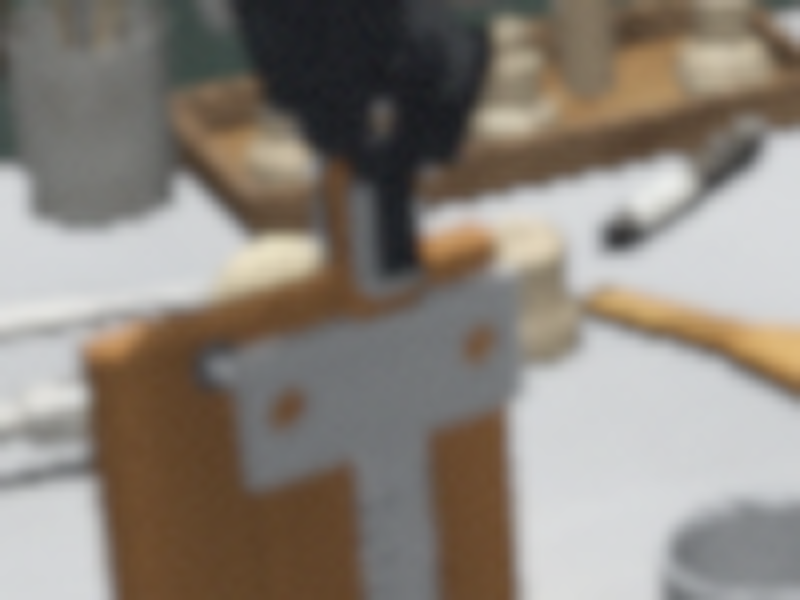

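Compared in the same camera frame, the plate is centred at 0.1174 and the pins and board at about 0.1155, so I'll go back 2 mm in y. Then I'll insert slowly, watching the force.

Call:
step_arm --deltas '[{"wx": 0,"wy": 0,"wz": 0,"dx": -2,"dy": 0,"dz": 1,"claw": 5},{"wx": 0,"wy": 0,"wz": 0,"dx": -2,"dy": 0,"dz": 1,"claw": 5},{"wx": 0,"wy": 0,"wz": 0,"dx": -2,"dy": 5,"dz": 1,"claw": 5},{"wx": 0,"wy": 0,"wz": 0,"dx": -2,"dy": 9,"dz": 1,"claw": 5},{"wx": 0,"wy": 0,"wz": 0,"dx": -2,"dy": 12,"dz": 1,"claw": 5},{"wx": 0,"wy": 0,"wz": 0,"dx": -2,"dy": 15,"dz": 1,"claw": 5},{"wx": 0,"wy": 0,"wz": 0,"dx": -2,"dy": 17,"dz": 1,"claw": 5},{"wx": 0,"wy": 0,"wz": 0,"dx": -2,"dy": 17,"dz": 1,"claw": 5}]'

```text
time_s: 12.98
ee_pos: [0.4979, 0.2181, 0.2109]
tool_rot: [-0.0, 0.631, 0.776, -0.0]
wrist_force: [-1.1, 0.4, -2.3]
grip_width: 0.0153
finger_force: 58.6
```

Run:
```python
from h import *
go([.5189,.2223,.211],11.7)
im,d,P,K,T=grab("scene")
cv2.imwrite('pics/e.png',cv2.resize(im[165:225,155:235],(800,600),interpolation=cv2.INTER_CUBIC))
```

```text
t 12.975 at [0.4979 0.2181 0.2109] yaw 11.72 tilt [-1.e-04  0.e+00 -1.e+00] d_mm [-0.2 21.4 -0.1] wz 0.02 F [-1.1  0.4 -2.3] w 0.0153
```

View pics/e.png

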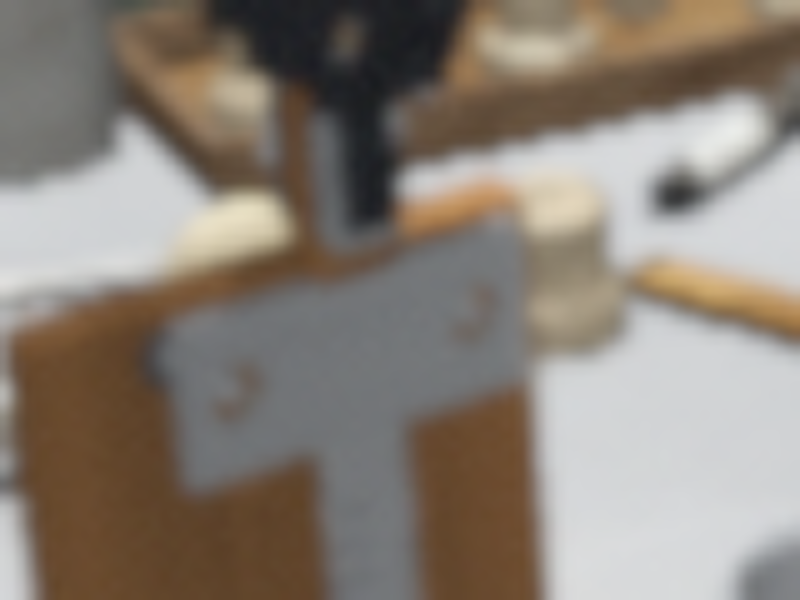

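Both pins are inside the holes: the brown crescents at (240,390) and (475,310) sit to the lower right, so the pins are slightly to the upper left. I'll nudge the gauge 1 mm in +y and continue.

Call:
step_arm --deltas '[{"wx": 0,"wy": 0,"wz": 0,"dx": 1.2,"dy": 0,"dz": -0.5,"claw": 5},{"wx": 0,"wy": 0,"wz": 0,"dx": 1.2,"dy": 4,"dz": -0.5,"claw": 5},{"wx": 0,"wy": 0,"wz": 0,"dx": 1.2,"dy": 8,"dz": 0,"claw": 5},{"wx": 0,"wy": 0,"wz": 0,"dx": 1.2,"dy": 12,"dz": 0,"claw": 5},{"wx": 0,"wy": 0,"wz": 0,"dx": 1.2,"dy": 16,"dz": 0,"claw": 5},{"wx": 0,"wy": 0,"wz": 0,"dx": 1.2,"dy": 19,"dz": 0,"claw": 5},{"wx": 0,"wy": 0,"wz": 0,"dx": 1.2,"dy": 21,"dz": 0,"claw": 5},{"wx": 0,"wy": 0,"wz": 0,"dx": 1.2,"dy": 21,"dz": 0,"claw": 5}]'

```text
time_s: 14.02
ee_pos: [0.5182, 0.2236, 0.2109]
tool_rot: [-0.0, 0.631, 0.776, -0.0]
wrist_force: [0.4, -0.7, -1.9]
grip_width: 0.0155
finger_force: 58.6
```

Call:
step_arm --deltas '[{"wx": 0,"wy": 0,"wz": 0,"dx": 0,"dy": 0,"dz": 1.5,"claw": 5},{"wx": 0,"wy": 0,"wz": 0,"dx": 0,"dy": 0,"dz": 3,"claw": 5},{"wx": 0,"wy": 0,"wz": 0,"dx": 0,"dy": 0,"dz": 4,"claw": 5},{"wx": 0,"wy": 0,"wz": 0,"dx": 0,"dy": 0,"dz": 4.7,"claw": 5},{"wx": 0,"wy": 0,"wz": 0,"dx": 0,"dy": 0,"dz": 4.7,"claw": 5},{"wx": 0,"wy": 0,"wz": 0,"dx": 0,"dy": 0,"dz": 4.7,"claw": 5}]'

```text
time_s: 14.78
ee_pos: [0.5181, 0.2236, 0.2062]
tool_rot: [0.0, 0.631, 0.776, 0.0]
wrist_force: [0.4, 0.5, -2.4]
grip_width: 0.0152
finger_force: 58.6
```

Run:
```python
from h import *
go([.5189,.2235,.2055],11.7)
for n in ("scene",):
    im,d,P,K,T=grab(n); Q=P.reshape(-1,3); a=np.radians(11.5); nn=np.array([np.cos(a),np.sin(a)]);t=np.array([-nn[1],nn[0]])
    X=Q[:,:2]@nn-.5664; Y=Q[:,:2]@t
    k=(X<-.008)&(X>-.03)&(abs(Y-.115)<.06)&(Q[:,2]>.12)&(Q[:,2]<.176)
    print("plate",k.sum(),"Y",np.percentile(Y[k],[2,98]).mean().round(4),"X",np.median(X[k]).round(4),"z",np.percentile(Q[k,2],[2,98]).round(4))
```

```text
t 14.775 at [0.5181 0.2236 0.2062] yaw 11.72 tilt [ 1.e-04 -0.e+00 -1.e+00] d_mm [-0.2  0.7  0.7] wz 0.02 F [ 0.4  0.5 -2.4] w 0.0152
plate 553 Y 0.1172 X -0.0154 z [0.1232 0.1752]
```

Call:
step_arm --deltas '[{"wx": 0,"wy": 0,"wz": 0,"dx": 0,"dy": 0,"dz": 0.7,"claw": 5},{"wx": 0,"wy": 0,"wz": 0,"dx": 0,"dy": 0,"dz": 1.4,"claw": 5},{"wx": 0,"wy": 0,"wz": 0,"dx": 0,"dy": 0,"dz": 1.4,"claw": 5},{"wx": 0,"wy": 0,"wz": 0,"dx": 0,"dy": 0,"dz": 1.4,"claw": 5}]'

```text
time_s: 15.32
ee_pos: [0.5182, 0.2235, 0.2049]
tool_rot: [0.0, 0.631, 0.776, 0.0]
wrist_force: [0.4, -0.3, -0.8]
grip_width: 0.0155
finger_force: 58.9
```

Call:
step_arm --deltas '[{"wx": 0,"wy": 0,"wz": 0,"dx": 0,"dy": 0,"dz": 0.5,"claw": 5},{"wx": 0,"wy": 0,"wz": 0,"dx": 0,"dy": 0,"dz": 1,"claw": 5},{"wx": 0,"wy": 0,"wz": 0,"dx": 0,"dy": 0,"dz": 1,"claw": 5},{"wx": 0,"wy": 0,"wz": 0,"dx": 0,"dy": 0,"dz": 1,"claw": 5}]'

```text
time_s: 15.82
ee_pos: [0.5183, 0.2236, 0.2048]
tool_rot: [0.0, 0.631, 0.776, 0.0]
wrist_force: [-2.1, -1.8, 5.4]
grip_width: 0.015
finger_force: 59.9
```

The gauge is resting on the pins. I'll release slowly.

Call:
step_arm --deltas '[{"wx": 0,"wy": 0,"wz": 0,"dx": 0,"dy": 0,"dz": -0.5,"claw": 14},{"wx": 0,"wy": 0,"wz": 0,"dx": 0,"dy": 0,"dz": -0.5,"claw": 17},{"wx": 0,"wy": 0,"wz": 0,"dx": 0,"dy": 0,"dz": -0.5,"claw": 20},{"wx": 0,"wy": 0,"wz": 0,"dx": 0,"dy": 0,"dz": -0.5,"claw": 26},{"wx": 0,"wy": 0,"wz": 0,"dx": 0,"dy": 0,"dz": -0.5,"claw": 34},{"wx": 0,"wy": 0,"wz": 0,"dx": 0,"dy": 0,"dz": -0.5,"claw": 42},{"wx": 0,"wy": 0,"wz": 0,"dx": 0,"dy": 0,"dz": -0.5,"claw": 50},{"wx": 0,"wy": 0,"wz": 0,"dx": 0,"dy": 0,"dz": -0.5,"claw": 50},{"wx": 0,"wy": 0,"wz": 0,"dx": 0,"dy": 0,"dz": -15,"claw": 50},{"wx": 0,"wy": 0,"wz": 0,"dx": 0,"dy": 0,"dz": -45,"claw": 50},{"wx": 0,"wy": 0,"wz": 0,"dx": 0,"dy": 0,"dz": -90,"claw": 50},{"wx": 0,"wy": 0,"wz": 0,"dx": 0,"dy": 0,"dz": -120,"claw": 50}]'

```text
time_s: 17.32
ee_pos: [0.5184, 0.2243, 0.3271]
tool_rot: [0.001, 0.631, 0.776, 0.002]
wrist_force: [0.7, -0.7, 0.1]
grip_width: 0.0502
finger_force: 0.0
```

Run:
```python
from h import *
go([.5189,.2235,.3255],11.7)
im,d,P,K,T=grab("scene"); Q=P.reshape(-1,3); a=np.radians(11.5); nn=np.array([np.cos(a),np.sin(a)]);t=np.array([-nn[1],nn[0]])
X=Q[:,:2]@nn-.5664; Y=Q[:,:2]@t
k=(X<-.006)&(X>-.03)&(abs(Y-.115)<.06)&(Q[:,2]>.12)&(Q[:,2]<.180)
print("plate",k.sum(),"Y",np.percentile(Y[k],[2,98]).mean().round(4),"X",np.median(X[k]).round(4),"z",np.percentile(Q[k,2],[2,98]).round(4),"X vs Y,z",np.linalg.lstsq(np.c_[Y[k],Q[k,2],np.ones(k.sum())],X[k],rcond=None)[0].round(3))
cv2.imwrite('pics/f.png',cv2.resize(im[120:270,130:330],(800,600),interpolation=cv2.INTER_CUBIC))
```

```text
t 17.325 at [0.5184 0.2243 0.3271] yaw 11.75 tilt [ 0.0032  0.0014 -1.    ] d_mm [-0.8  0.3  1.6] wz 0.05 F [ 0.7 -0.7  0.1] w 0.0502
plate 612 Y 0.116 X -0.0156 z [0.1247 0.1766] X vs Y,z [-0.001  0.056 -0.024]
```

View pics/f.png

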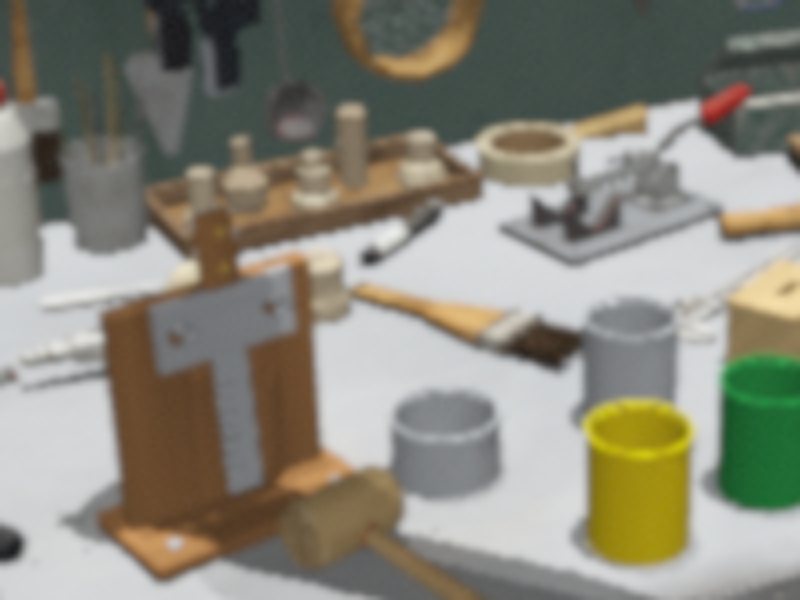

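The gauge hangs on both pins, with its holes at (178,338) and (270,308). It's upright, about 13 mm from the board, and the gripper is clear. The cups are undisturbed.

```bash
python3 -c "
from plant import r
print(r.close_job())"
```

```text
the job is handed in; nothing more can be done
None
```

I touched the gauge's tip gently to the tall cup's floor, hung the gauge by both holes on the rack's pins about 13 mm from the board, and handed the job in at about 17 s; no verdict was returned.

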